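# Open the bench quick clamp

### The arm

A 7-joint arm with a two-finger parallel gripper is mounted at the origin on the work surface. World frame = base frame: x ahead of the robot, y to its left, z up, the work surface at z = 0. Lengths are in mm, angles in rad, forces in N, time in s.
With the tool pointing down it reaches from about 425 to 975 mm from the base axis. Payload 16.7 kg.
Tool frame: the origin (TCP) lies at the very end of the fingers, on their centre line; the grasp point (between the pads) lies 19 mm behind it (bot.grip_point_offset is the distance from the TCP to the grasp point, in mm); z points along the fingers, y is the line along which they close (so a half turn about z gives the same grasp; the last joint's range is limited). The gripper opens to 85 mm and grips with 20 to 120 N. Pads are 22 mm wide; open, the fingers measure 114 mm over their backs; the gripper's body (76 mm by 85 mm) begins 54 mm behind the grasp point. The pads swing forward as they close: fully open they stand 13 mm farther back than shut.
Start: joints at [1.008, 0.426, 0.074, 1.606, -0.034, 1.111, -0.067], TCP at [270.759, -618.276, 231.302] pointing down, gripper open.
Joint ranges: [-2.85, 2.85], [-0.5, 2.14], [-1.23, 1.37], [0.21, 2.46], [-1.02, 4.16], [0.16, 2.05], [-2.73, 2.73]. Speed limits (rad/s): [1.89, 1.89, 2.39, 2.39, 3.01, 3.01, 3.01].

### API

Orientations are given as a unit quaternion [w, x, y, z].
In Python, from plant import bot gives the robot as it stands.
- The arm moves only by the tool send_rows, never from a script. Its argument "increments" is a list that holds one entry, the list of rows, each a list of 4 numbers: the shift along the tool's x, y, z in mm, then the turn about the tool's z in rad. A call has 1 to 20 rows; each row shifts and turns the commanded pose from where the row before left it, along the tool's axes as they then stand; what a row does not reach is not made up. A row lasts 1/12 s, in which the tool goes at most 41.7 mm and 7.16 degrees, less where a joint would pass 70% of its speed; a pose out of reach is approached as far as the arm can. A call is refused whole if a number of a shift passes 41.7 or a number of a turn 0.125, either way. A call with a gripper value outside its range is refused whole. "grip" is the closure, from -1 (fully open) to 1 (shut), set as the call begins (left out, the last holds). The fingers move at their own pace and stop on an object; "squeeze" is the grip in N (left out, the last holds). Time passes only in rows, so rows that do not move let the fingers close. It gives the time, the measured TCP pose, the force, the opening and the grip force at its end, in the units of the state.
- bot.state(): the state, without advancing time (a new reading comes with each control period).
- bot.read_camera(name): name is "scene" or "top" or "wrist"; returns the picture (480x640x3 uint8, red, green, blue); there is no depth.
- bot.calibration(name): a dict with "vertical_fov" (degrees; the focal length in pixels is half the picture's height over the tangent of half this angle, whatever the lens; pixels are square), "cx", "cy" (the principal point, pixels), "k1" (the pictures are not rectified: a ray, as slopes to the right and down, at radius r is drawn at 1 + k1 r^2 times it, then the intrinsics apply), "rvec" (rotation vector, rad) and "tvec" (3), from world to camera coordinates, as OpenCV has them. Camera axes: x right, y down, z forward; pixel columns grow to the right and rows downward; lengths in mm; the calibration is good to about 2 mm. A picture is of the moment at which its call begins: read the wrist's pose just before it. calibration takes no time and is no camera call; for the wrist camera it gives the pose at the moment of the call.
- bot.job_done(): hands the job in; it is judged then, once.
The state is a dict: "time": time; "qpos": joint angles; "joint_velocities": joint speeds; "effort": joint torques, N m; "position": TCP position; "tcp_rot": TCP orientation; "contact_force": force on the tool from outside, world axes, zero at the start; "wrist_torque": the same for the moment, N m; "width": finger opening in mm; "grip_force": force on a finger pad.
Only numpy, scipy, OpenCV 4.12 (cv2) and the standard library are available. Lean on these libraries where they do the work, as an engineer would, in place of code of your own. Each camera call takes 0.05 s, during which the arm holds its last target. There are 200 camera calls.

### The job

The housing in the bench clamp is finished: press the black ratchet release paddle on the sliding jaw down until the ratchet lets go (it stays down), then push the jaw fully back along its bar, away from the housing, as far as it goes. Only press and push, do not grip the jaw, do not force it before it is released, and leave the housing and everything else on the bench where they stand.

Things in the scene. Friction and masses are not known exactly. Their poses are not given: they have to be found in the camera images.
- jaw (a joint): how far (m) the sliding jaw stands back along the bar: 0 = fully closed, 0.12 = fully open, against the end of its travel. It starts at 0 to 0.02, close to the housing. The jaw slides level along the clamp's -y axis as the value grows. With the release pressed it slides with about 3 N of drag (more when fast) and stays where it is left; with the release up the ratchet bites and it does not go back.
- release (a joint): angle (rad) of the release paddle: 0 = up, ratchet engaged (may read slightly below 0); grows as the paddle is pressed down; stop at 0.35. The ratchet is free above about 0.15. Pressing takes about 3 N at the pad; the paddle has a stiff hinge, so it stays down when let go.
- release_pad (a point): centre of the top surface of the black paddle where it is pressed. The paddle is 36 wide (across the bar) and 76 long, sticks out from the jaw's back, away from the housing, sloping up to its free end by 0.17 rad; this point is 108 along clamp -y from the jaw's front face, 110 above the table when up, and sinks about 20 to the stop, swinging on a hinge 60 nearer the jaw plate and 22 lower. It rides along with the jaw.
- jaw_face (a point): point on the flat front face of the sliding jaw (the side that faces the housing), at the middle of its 104 width, 110 above the table. The jaw's plate is dark steel, upright, 104 wide across the bar, 18 thick (clamp y), its top edge 138 above the table, so the face stands free from the housing's top (79) up to 138. Axes parallel to the clamp's.
- clamp: bench clamp screwed to the table, on an aluminium plate 130 (x) x 350 (y) x 12; origin on the table under the bar, half-way along the jaw face's travel (jaw face at clamp y = 0.060 - jaw value). Its y axis runs along the toothed bar from the sliding jaw towards the housing and the low fixed jaw (78 tall) behind it; z up. An end stop (46 tall) stands behind the sliding jaw.
- housing_mid (a point): centre of the white plastic housing, a box 96 (across the bar) x 80 (along it) x 55 tall, loose, 0.5 kg, standing in the clamp between the jaws, on rests 24 above the table; its top is 79 above the table, 27.5 above this point.
- screwdriver: bystander: orange-handled screwdriver lying beside the clamp; origin on its underside
- screw_jar: bystander: clear screw jar with black lid, diameter 52, 65 tall, beside the clamp; origin on its underside
- fitting: bystander: turned brass fitting, diameter 30, 34 tall, beside the clamp; origin on its underside
- bearing: bystander: steel ring, diameter 42, 12 tall, beside the clamp; origin on its underside
- driver: bystander: red and black cordless driver lying on its side, about 200 x 170, to the left; origin on its underside
- wrench: bystander: steel wrench lying on the right; origin on its underside
- parts_tray: bystander: grey open tray 130 x 100 x 35, on the right; origin on its underside

How it is judged:
By the outcome, as a careful person would: the job done as asked, in the order asked, and still so for the second after the job is handed in, with the robot touching nothing.
It also fails if it takes over 43 s, if anything falls off the work surface, if the arm or the gripper's body presses on something with over 40 N, if the wrist force passes 120 N, or if a joint passes its speed limit or range.

## Working session

There is one attempt and no reset: what is moved stays moved. The work goes in short steps, Python scripts to look and compute and a tool call to move; the robot and the scene stay as the last step left them, time stands still between calls to the robot, and variables do not carry over. Pictures are saved under pics/ and viewed, at most 10 in all, crops included, and the job is handed in when it is done.

Besides the shell and the picture viewer there is one more tool, called after ">>>" as name([rows], argument=value, ...), one row to a line, values as JSON. send_rows: Moves the arm, as the interface text tells. Its arguments: {"type":"object","properties":{"increments":{"type":"array","items":{"type":"array","items":{"type":"array","items":{"type":"number"}}}},"grip":{"type":"number"},"squeeze":{"type":"number"}},"required":["increments"]}

```bash
mkdir -p pics; cat > h.py <<'E'
import numpy as np, cv2
from plant import bot
def K(c):
    f=240/np.tan(np.radians(c["vertical_fov"])/2); return f
def ray(c,u,v):
    f=K(c); xd=np.array([(u-c["cx"])/f,(v-c["cy"])/f]); x=xd.copy()
    for _ in range(30): x=xd/(1+c["k1"]*(x@x))
    R=cv2.Rodrigues(np.array(c["rvec"],float))[0]; t=np.array(c["tvec"],float)
    return -R.T@t, R.T@np.array([x[0],x[1],1])
def onz(c,u,v,z):
    o,d=ray(c,u,v); return o+d*(z-o[2])/d[2]
def proj(c,p):
    R=cv2.Rodrigues(np.array(c["rvec"],float))[0]; q=R@np.array(p,float)+np.array(c["tvec"],float)
    x=q[:2]/q[2]; x=x*(1+c["k1"]*(x@x)); return x*K(c)+[c["cx"],c["cy"]]
E
python3 - <<'E'
from h import *
s=bot.state(); print(s)
for n in ("scene","top"):
    im=bot.read_camera(n); cv2.imwrite(f"pics/{n}0.png",im[:,:,::-1]); print(n,bot.calibration(n))
E
```

```text
{'time': 0.0, 'qpos': array([ 1.00849963,  0.42671422,  0.07385753,  1.60662456, -0.03410519,
        1.11080301, -0.06710157]), 'joint_velocities': array([ 9.13934242e-04, -1.44661850e-04, -1.25150296e-03, -1.33107173e-04,
        3.80787529e-05, -4.66120594e-04,  7.51225160e-04]), 'effort': array([-1.16700354e-03, -9.49836445e+01,  3.76003906e+00, -4.63518155e+01,
        1.92368327e-02,  1.02949145e-02,  3.32411696e-05]), 'position': array([ 270.59406867, -617.93218819,  230.61491861]), 'tcp_rot': array([-6.20006257e-04,  9.78779482e-01,  2.04915373e-01, -1.76951861e-04]), 'contact_force': array([-0.26657341,  0.45670673, -0.25272922]), 'wrist_torque': array([ 0.04039489,  0.01095535, -0.0040435 ]), 'grip_force': 0.0, 'width': 85.46457586402533}
scene {'vertical_fov': 55.62442731159303, 'cx': 321.32338569864675, 'cy': 238.9163578432191, 'k1': -0.0706587661323975, 'rvec': array([ 2.26470126,  0.5373761 , -0.26108847]), 'tvec': array([-464.63154224,  -58.84495205, 1267.91833415])}
top {'vertical_fov': 43.47960859673025, 'cx': 314.37508093590884, 'cy': 236.9594102604339, 'k1': 0.011132214690077377, 'rvec': array([ 2.09954321, -2.15772664,  0.14898656]), 'tvec': array([  51.34999542,  532.86608838, 1510.82962891])}
```

View pics/top0.png

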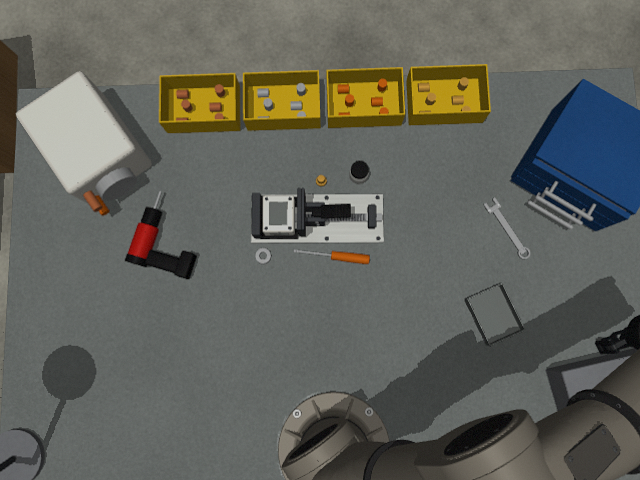

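View pics/scene0.png

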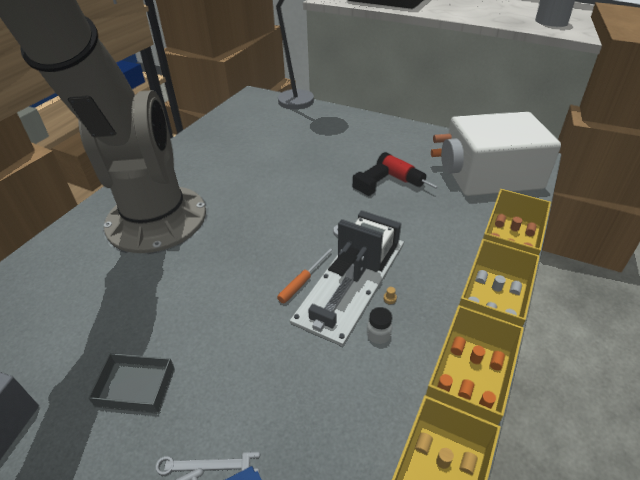

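The top view shows the clamp at about (317,218), with its bar along image x. The housing is at (280,215), the jaw plate at (301,213), the paddle at (330,211) and the end stop at (372,217). I'll enlarge this area to measure it.

```bash
python3 - <<'E'
from h import *
im=cv2.imread("pics/top0.png"); c=bot.calibration("top")
cr=im[185:250,242:394]; cv2.imwrite("pics/topcrop.png",cv2.resize(cr,None,fx=5,fy=5,interpolation=cv2.INTER_CUBIC))
g=im.astype(int).min(2); m=np.zeros(g.shape,np.uint8); m[185:250,242:394]=(g[185:250,242:394]>165)*255
m=cv2.morphologyEx(m,cv2.MORPH_OPEN,np.ones((2,2)))
ys,xs=np.nonzero(m); P=np.array([onz(c,x,y,12)[:2] for x,y in zip(xs,ys)],np.float32)
r=cv2.minAreaRect(P); print(r, cv2.boxPoints(r))
for n,p in dict(TL=(251,194),TR=(384,194),BR=(384,242)).items(): print(n,onz(c,*p,12))
E
```

```text
((587.3171997070312, 25.482208251953125), (344.8617858886719, 123.92784881591797), 88.3415298461914) [[ 520.3888  -145.0831 ]
 [ 644.2648  -148.6698 ]
 [ 654.2456   196.04752]
 [ 530.3696   199.63422]]
TL [660.22514191 203.61290061  12.        ]
TR [ 649.31257933 -150.61523652   12.        ]
BR [ 520.39412193 -144.96405203   12.        ]
```

View pics/topcrop.png

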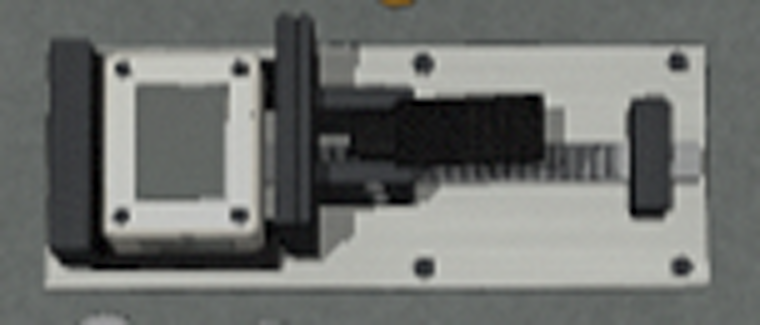

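```bash
python3 - <<'E'
from h import *
c=bot.calibration("top"); s=bot.calibration("scene")
px=lambda x,y:(x/5+242-.4,y/5+185-.4)
ex=np.array([np.cos(-.029),np.sin(-.029),0]); ey=np.array([-ex[1],ex[0],0])
for n,x,y,z in [("pad",470,129,110),("padfree",543,129,116),("padhinge",395,129,104),("facetopL",277,17,138),("facetopR",280,250,138),("endstop",650,155,46),("houstop",183,150,79),("platec",376,166,12),("jaw back top",305,135,138)]:
    p=onz(c,*px(x,y),z); print(n,p.round(1),"along",(p@ey).round(1),"across",(p@ex).round(1),"scene px",proj(s,p).round(0))
im=cv2.imread("pics/scene0.png")[200:350,270:430]; cv2.imwrite("pics/scenecrop.png",cv2.resize(im,None,fx=4,fy=4,interpolation=cv2.INTER_CUBIC))
E
```

```text
pad [588.6 -18.9 110. ] along -1.8 across 588.9 scene px [344. 260.]
padfree [586.2 -54.9 116. ] along -37.8 across 587.6 scene px [336. 269.]
padhinge [590.9  18.4 104. ] along 35.5 across 590.2 scene px [352. 252.]
facetopL [641.7  74.6 138. ] along 93.2 across 639.3 scene px [384. 232.]
facetopR [525.7  75.6 138. ] along 90.8 across 523.3 scene px [337. 217.]
endstop [ 585.2 -112.7   46. ] along -95.7 across 588.3 scene px [323. 310.]
houstop [588.5 126.5  79. ] along 143.5 across 584.6 scene px [369. 231.]
platec [590.3  29.6  12. ] along 46.7 across 589.2 scene px [353. 277.]
jaw back top [582.2  62.2 138. ] along 79.0 across 580.2 scene px [357. 227.]
```

View pics/scenecrop.png

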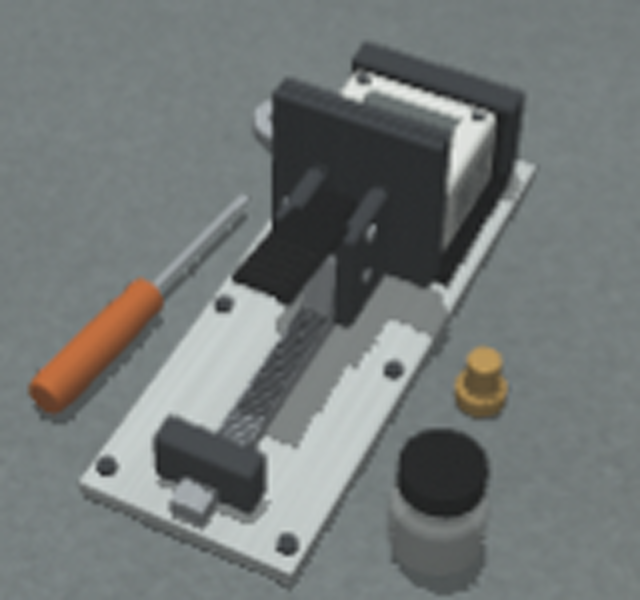

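The scene view confirms it: the predicted pad pixel (344,260) and the free end (336,269) both fall on the black paddle. The face is at about 92 along the clamp, with the housing front about 10 beyond it. I'll close the fingers, align the tool with the clamp and move over the pad.

>>> send_rows([
  [[0,0,0,0.11],[0,0,0,0.11],[0,0,0,0.11],[0,0,0,0.11],[10,-20,0,0],[17,-34,0,0],[17,-34,0,0],[17,-34,0,0],[17,-34,0,0],[17,-34,0,0],[17,-34,0,0],[17,-34,0,0],[17,-34,0,0],[17,-34,0,0],[17,-34,0,0],[17,-34,0,0],[17,-34,0,0],[17,-34,0,0],[17,-34,0,0],[17,-34,0,0]],
], grip=1, squeeze=20)

```text
time: 1.77
position: [550.5, -93.9, 231.3]
tcp_rot: [-0.0, 1.0, -0.014, -0.0]
contact_force: [1.1, -1.1, -0.3]
width: 0.1
grip_force: 0.0
```

>>> send_rows([
  [[17,-34,0,0],[17,-30,0,0],[0,0,0,0],[0,0,0,0],[0,0,0,0]],
])

```text
time: 2.18
position: [585.5, -33.0, 230.9]
tcp_rot: [0.0, 1.0, -0.014, -0.0]
contact_force: [-0.6, 0.7, 0.3]
width: -0.2
grip_force: 0.0
```

```bash
python3 - <<'E'
from h import *
from scipy.spatial.transform import Rotation as R
s=bot.state(); q=s["tcp_rot"]; print(s["time"],s["position"],R.from_quat([q[1],q[2],q[3],q[0]]).as_matrix().round(3),s["contact_force"],s["width"],s["qpos"])
c=bot.calibration("wrist"); im=bot.read_camera("wrist")
cv2.imwrite("pics/w1.png",im[:,:,::-1])
for p in [(588.6,-18.9,110),(588,-33,112),(586.2,-54.9,116),(586,75,138)]: print(p,proj(c,p))
E
```

```text
2.1833 [585.48615961 -33.01216338 230.91189077] [[ 1.    -0.027 -0.001]
 [-0.027 -1.    -0.   ]
 [-0.001  0.    -1.   ]] [-0.57893388  0.74858359  0.29464186] -0.15549238815696426 [ 0.08981516  0.29081607 -0.17452135  1.79953568  0.05741348  1.05708392
 -1.70381622]
(588.6, -18.9, 110) [298.59301567 216.07286241]
(588, -33, 112) [319.75413368 217.12735109]
(586.2, -54.9, 116) [353.30699238 220.43239565]
(586, 75, 138) [143.57204033 235.70887856]
```

View pics/w1.png

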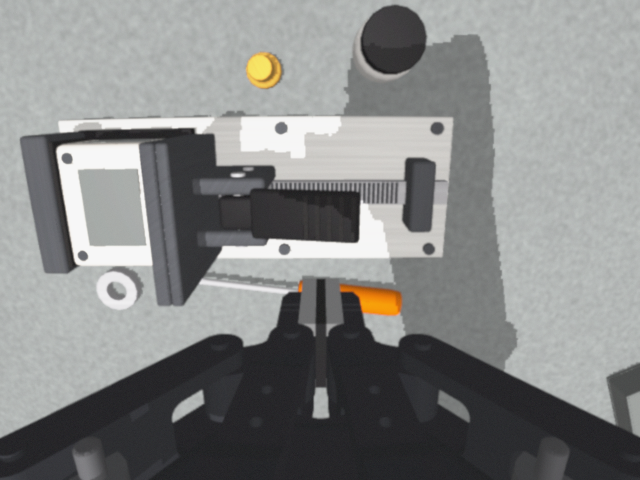

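The paddle spans (251–360, 190–242) with its centre at (305,216), within about 4 mm of the prediction. The tool is above the pressing spot, so I'll descend.

>>> send_rows([
  [[3,0,20,0],[0,0,30,0],[0,0,30,0],[0,0,20,0],[0,0,8,0],[0,0,0,0],[0,0,0,0]],
])

```text
time: 2.82
position: [589.1, -33.5, 124.1]
tcp_rot: [0.0, 1.0, -0.014, 0.0]
contact_force: [0.5, -0.1, 0.5]
width: -0.1
grip_force: 0.0
```

>>> send_rows([
  [[0,0,2,0],[0,0,2,0],[0,0,2,0],[0,0,2,0],[0,0,2,0],[0,0,2,0],[0,0,2,0],[0,0,0,0]],
])

```text
time: 3.48
position: [588.8, -32.8, 109.1]
tcp_rot: [0.0, 1.0, -0.014, -0.0]
contact_force: [-0.1, 0.2, 0.9]
width: 0.0
grip_force: 0.2
```

>>> send_rows([
  [[0,0,2,0],[0,0,2,0],[0,0,2,0],[0,0,0,0]],
])

```text
time: 3.82
position: [588.8, -32.8, 103.0]
tcp_rot: [-0.0, 1.0, -0.014, -0.0]
contact_force: [-0.8, -0.9, 0.5]
width: -0.0
grip_force: 0.1
```

```bash
python3 - <<'E'
from h import *
im=cv2.cvtColor(bot.read_camera("scene"),cv2.COLOR_RGB2BGR)[190:340,270:430]; cv2.imwrite("pics/s2.png",cv2.resize(im,None,fx=4,fy=4,interpolation=cv2.INTER_CUBIC))
print(bot.state()["contact_force"])
E
```

```text
[-1.01509374 -0.08096663  0.28028735]
```

View pics/s2.png

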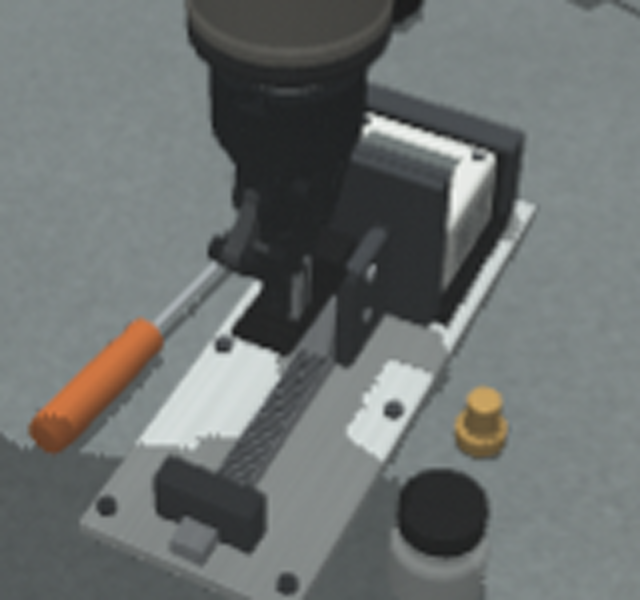

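The fingertip is on the paddle. The free end has sunk from about row 280 to row 295 in crop terms, allowing for the shifted crop. I'll keep pressing towards the stop.

>>> send_rows([
  [[0,0,2,0],[0,0,2,0],[0,0,2,0],[0,0,2,0],[0,0,0,0]],
])

```text
time: 4.28
position: [588.8, -32.8, 94.9]
tcp_rot: [-0.0, 1.0, -0.014, -0.0]
contact_force: [0.2, -1.7, 1.1]
width: -0.2
grip_force: 0.5
```

>>> send_rows([
  [[0,0,1.5,0],[0,0,1.5,0],[0,0,0,0]],
])

```text
time: 4.53
position: [588.8, -32.8, 92.1]
tcp_rot: [-0.0, 1.0, -0.014, -0.0]
contact_force: [-0.3, -2.0, 1.8]
width: -0.0
grip_force: 0.9
```

>>> send_rows([
  [[0,0,1,0],[0,0,1,0],[0,0,0,0]],
])

```text
time: 4.78
position: [588.8, -32.7, 90.2]
tcp_rot: [-0.0, 1.0, -0.014, -0.0]
contact_force: [-0.5, -3.2, 2.0]
width: 0.2
grip_force: 1.2
```

>>> send_rows([
  [[0,0,1,0],[0,0,0,0]],
])

```text
time: 4.95
position: [588.9, -32.7, 89.5]
tcp_rot: [-0.0, 1.0, -0.014, 0.0]
contact_force: [-1.7, -3.9, 8.4]
width: -0.1
grip_force: 4.2
```

The stop is reached: the force jumped to 8 N at z = 89.5. Next I'll lift and go over to the housing side of the jaw plate.

>>> send_rows([
  [[0,0,-10,0],[0,0,-30,0],[0,0,-40,0],[0,0,-20,0],[0,-20,0,0],[0,-30,0,0],[0,-35,0,0],[0,-35,0,0],[0,-18,0,0],[0,0,0,0],[0,0,0,0]],
])

```text
time: 5.87
position: [592.3, 106.7, 189.6]
tcp_rot: [-0.0, 1.0, -0.012, -0.0]
contact_force: [0.4, 0.3, -0.1]
width: 0.0
grip_force: 0.0
```

```bash
python3 - <<'E'
from h import *
s=bot.state(); print(s["time"],s["position"],s["contact_force"])
c=bot.calibration("wrist"); im=bot.read_camera("wrist")
cv2.imwrite("pics/w2.png",im[:,:,::-1])
for p in [(592,106,105),(638,71,138),(535,74,138),(588,-33,90)]: print(p,proj(c,p))
E
```

```text
5.8667 [592.31067242 106.74543822 189.64648926] [ 0.44005904  0.32687863 -0.1302232 ]
(592, 106, 105) [321.3339646  236.56801834]
(638, 71, 138) [392.70903117 162.85754359]
(535, 74, 138) [382.33592534 352.21646867]
(588, -33, 90) [540.75893709 230.2819975 ]
```

View pics/w2.png

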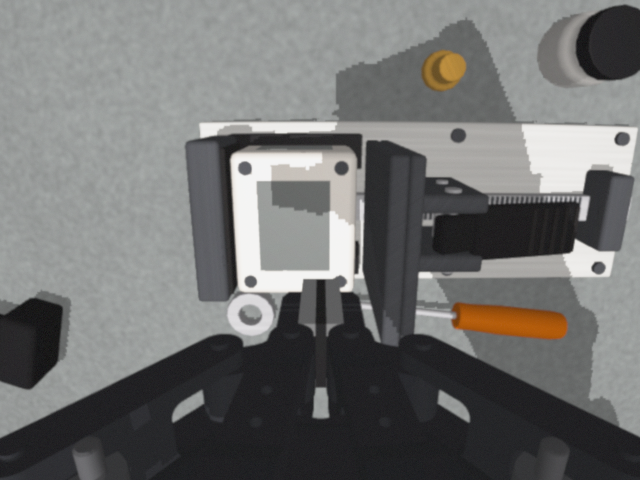

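The front top edge of the plate is near column 383 and the tip is at column 321. That leaves about 33 mm from the TCP to the face, enough clearance to lower the fingers. I'll descend to z ≈ 105, well above the housing top at 79, and then push.

>>> send_rows([
  [[0,0,20,0],[0,0,30,0],[0,0,25,0],[0,0,10,0],[0,0,0,0],[0,0,0,0]],
])

```text
time: 6.42
position: [592.9, 104.5, 104.9]
tcp_rot: [0.0, 1.0, -0.014, -0.0]
contact_force: [0.3, 0.2, 1.2]
width: -0.1
grip_force: 0.0
```

>>> send_rows([
  [[0,4,0,0],[0,4,0,0],[0,4,0,0],[0,4,0,0],[0,4,0,0],[0,3,0,0],[0,3,0,0],[0,0,0,0]],
])

```text
time: 7.08
position: [592.1, 78.6, 104.5]
tcp_rot: [0.0, 1.0, -0.014, 0.0]
contact_force: [-0.0, 0.8, 0.1]
width: 0.3
grip_force: 0.1
```

>>> send_rows([
  [[0,3,0,0],[0,3,0,0],[0,3,0,0],[0,3,0,0],[0,3,0,0],[0,0,0,0]],
])

```text
time: 7.58
position: [591.4, 63.2, 104.3]
tcp_rot: [0.0, 1.0, -0.014, -0.0]
contact_force: [0.8, -0.6, 0.6]
width: 0.1
grip_force: 0.1
```

>>> send_rows([
  [[0,4,0,0],[0,4,0,0],[0,4,0,0],[0,4,0,0]],
])

```text
time: 7.92
position: [591.0, 47.8, 104.2]
tcp_rot: [-0.0, 1.0, -0.014, -0.0]
contact_force: [2.1, 3.8, 0.9]
width: 0.1
grip_force: 1.8
```

```bash
python3 - <<'E'
from h import *
print(bot.state()["position"],bot.state()["contact_force"])
im=cv2.cvtColor(bot.read_camera("scene"),cv2.COLOR_RGB2BGR)[190:340,270:430]; cv2.imwrite("pics/s3.png",cv2.resize(im,None,fx=4,fy=4,interpolation=cv2.INTER_CUBIC))
E
```

```text
[590.95239544  47.8132419  104.23537519] [2.1203674  3.7563514  0.93220531]
```

View pics/s3.png

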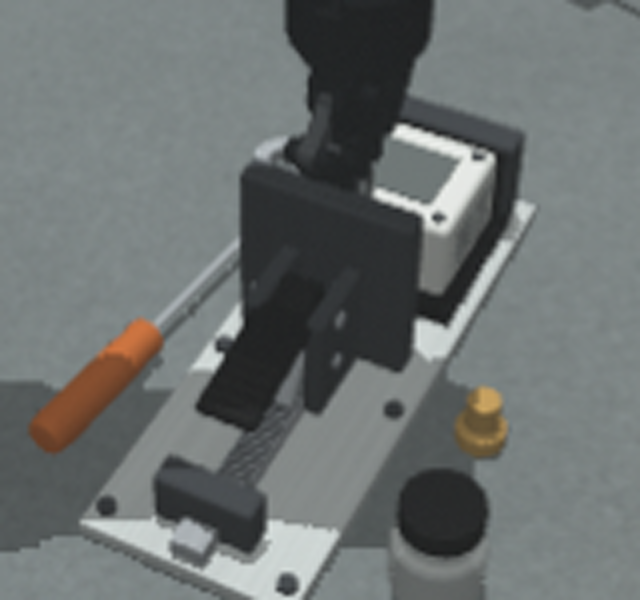

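The jaw is sliding with the paddle down and the housing still in place, at about 4 N. I'll keep pushing to the end of travel.

>>> send_rows([
  [[0,5,0,0],[0,5,0,0],[0,5,0,0],[0,5,0,0],[0,5,0,0],[0,5,0,0],[0,5,0,0],[0,5,0,0],[0,5,0,0],[0,5,0,0]],
])

```text
time: 8.8
position: [589.7, -2.3, 104.3]
tcp_rot: [-0.0, 1.0, -0.014, -0.0]
contact_force: [1.5, 3.8, -1.9]
width: -0.0
grip_force: 1.8
```

>>> send_rows([
  [[0,3,0,0],[0,3,0,0],[0,3,0,0]],
])

```text
time: 9.05
position: [589.4, -10.9, 104.3]
tcp_rot: [-0.0, 1.0, -0.014, -0.0]
contact_force: [2.4, 4.2, -1.7]
width: 0.2
grip_force: 1.7
```

>>> send_rows([
  [[0,2,0,0],[0,2,0,0],[0,2,0,0]],
])

```text
time: 9.3
position: [589.2, -16.8, 104.3]
tcp_rot: [-0.0, 1.0, -0.014, -0.0]
contact_force: [2.2, 3.3, -1.8]
width: -0.2
grip_force: 1.6
```

>>> send_rows([
  [[0,2,0,0],[0,2,0,0],[0,2,0,0]],
])

```text
time: 9.55
position: [589.1, -22.8, 104.3]
tcp_rot: [-0.0, 1.0, -0.014, -0.0]
contact_force: [1.6, 2.9, -1.4]
width: -0.1
grip_force: 1.6
```

>>> send_rows([
  [[0,1.5,0,0],[0,1.5,0,0]],
])

```text
time: 9.72
position: [589.1, -25.2, 104.4]
tcp_rot: [-0.0, 1.0, -0.013, 0.0]
contact_force: [1.4, 13.7, -1.8]
width: 0.0
grip_force: 6.6
```

>>> send_rows([
  [[0,1.5,0,0],[0,1.5,0,0]],
])

```text
time: 9.88
position: [589.1, -25.3, 104.4]
tcp_rot: [-0.002, 1.0, -0.012, 0.0]
contact_force: [0.5, 26.3, -1.1]
width: 0.2
grip_force: 13.2
```

The jaw is against its end stop: the force rose to 26 N at TCP y = -25, as predicted. I'll back off, lift clear and check.

>>> send_rows([
  [[0,-4,0,0],[0,-10,0,0],[0,-10,0,0],[0,0,-20,0],[0,0,-35,0],[0,0,-35,0],[0,0,-20,0],[-30,0,0,0],[-35,0,0,0],[-30,0,0,0],[0,0,0,0],[0,0,0,0],[0,0,0,0]],
])

```text
time: 10.97
position: [495.1, -1.9, 214.8]
tcp_rot: [0.0, 1.0, -0.014, 0.001]
contact_force: [0.1, -0.4, -0.8]
width: 0.4
grip_force: 0.0
```

```bash
python3 - <<'E'
from h import *
print(bot.state()["position"],bot.state()["contact_force"])
im=cv2.cvtColor(bot.read_camera("scene"),cv2.COLOR_RGB2BGR)[190:340,270:430]; cv2.imwrite("pics/s4.png",cv2.resize(im,None,fx=4,fy=4,interpolation=cv2.INTER_CUBIC))
E
```

```text
[495.14858292  -1.89053059 214.77512471] [ 0.11147222 -0.42700862 -0.78093377]
```

View pics/s4.png

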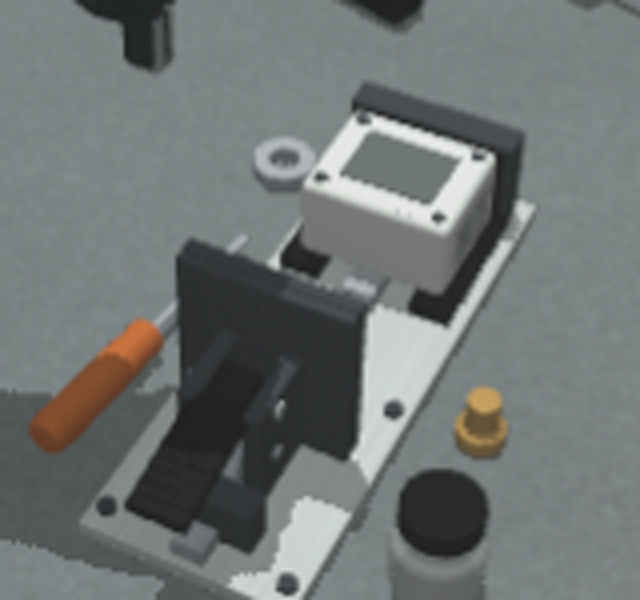

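The jaw plate, around (270,350), is fully back against the end stop with the paddle down. The housing and bystanders are where they were, and the robot is clear.

```bash
python3 -c "
from plant import bot
print(bot.job_done())"
```

```text
the job is handed in; nothing more can be done
None
```

The release paddle was pressed to its stop and stayed down, the jaw was then pushed back to the end of its travel, the housing and other items look unmoved in the last picture, and the job was handed in at about 11 s.

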